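# Square an enclosure up in the bench stop

### The job

Two plain grey aluminium enclosures lie on the bench. Push the longer one along the bench top, without lifting it, into the inner corner of the steel squaring stop, so that one of its long sides lies flush against the long fence and one of its ends is flush against the short fence. Leave everything else where it is, then back off.

Things in the scene. Friction and masses are not known exactly. Their poses are not given: they have to be found in the camera images.
- enclosure: The longer aluminium enclosure, a closed box 60 x 100 x 32 mm (x, y, z), loose, 0.2 to 0.42 kg. Origin: centre of its underside, z up, y along its length. Its ends are alike: either may meet the short fence. It starts on the robot's side of the long fence and left of the short one, clear of both, turned up to 0.4 rad out of line with the long fence.
- stop: L-shaped steel squaring stop fixed to the bench, turned up to 0.22 rad. Origin: inner corner, bench height; x roughly away from the robot, y roughly left, z up. Long fence: working face x = 0, from y = 0 to 170 mm. Short fence: face y = 0, from x = 0 to -70 mm. Bars 16 mm thick, 18 mm high, outside the quarter x < 0, y > 0 where the enclosure belongs; home is its centre at x = -30, y = 50 mm.
- small_enclosure: The other, square aluminium enclosure, 60 x 60 x 32 mm, loose; origin at the centre of its underside. It lies to the left; leave it alone.
- bobbin: Wound coil bobbin, 26 mm across and 22 mm high with a wire end, loose, standing behind the long fence (the side away from the robot); origin underneath. Leave it alone.
- toroid: Wound ring coil about 33 x 52 x 12 mm with its wire end, loose, lying to the right of the short fence; origin underneath. Leave it alone.
- pen: White pen, 145 mm long, 9 mm high, loose, lying on the bench to the left; origin underneath at mid-length, y along it. Leave it alone.
Things that resemble listed ones, but are neither listed nor needed, are in the scene too. What is shaped like the enclosure but green is not meant.

How it is judged (in metres and radians):
At the end, for the whole second after the job is handed in: The longer enclosure rests flat on the bench in the corner of the stop: its centre within 3 mm of the home position against both fences and its long side in line with the long fence to 0.03 rad (x of enclosure in the frame of stop between -0.033 and -0.027 m and y of enclosure in the frame of stop between 0.047 and 0.053 m and angle between the y axis of enclosure and the y axis of stop, either way round below 0.03 rad and angle between enclosure's own z axis and vertical below 0.03 rad and height (world z) of enclosure below 0.003 m and linear speed of enclosure below 0.01 m/s); the robot touches nothing.
It fails at once if the longer enclosure is lifted more than 5 mm off the bench or tipped more than 0.25 rad (height (world z) of enclosure above 0.005 m or angle between enclosure's own z axis and vertical above 0.25 rad).
It fails at once if the square enclosure, the bobbin, the ring coil or the pen is moved more than 15 mm (distance of any of small_enclosure, bobbin, toroid, pen from where it was at the start of the episode above 0.015 m).
It also fails if it takes over 51 s, if anything falls off the work surface, if the arm or the gripper's body presses on something with over 40 N, if the wrist force passes 120 N, or if a joint passes its speed limit or range.

### The arm

A 6-joint arm with a two-finger parallel gripper is mounted at the origin on a cart in front of the work surface, level with it; the furniture and walls round the work are solid. World frame = base frame: x ahead of the robot, y to its left, z up, the work surface at z = 0. Lengths are in mm, angles in rad, forces in N, time in s.
With the tool pointing down it reaches from about 350 to 775 mm from the base axis. Payload 7.3 kg.
Tool frame: the origin (TCP) lies between the finger pads; the fingertips stand 8 mm ahead of it and the grasp point (between the pads) lies 11 mm behind it; y points along the fingers, z is the direction in which the jaws open and shut, and the axes are right-handed (so a half turn about y gives the same grasp; the last joint's range is limited). The gripper opens to 92 mm and grips with 3 to 60 N. Pads are 19 mm wide; open, the fingers measure 130 mm over their backs; the gripper's body (75 mm by 190 mm) begins 47 mm behind the grasp point.
Start: joints at [1.014, 0.342, 1.524, -0, 1.275, -0.146], TCP at [209.644, 481.349, 201.941] pointing down, gripper open.
Joint ranges: [-2.53, 2.53], [-0.77, 2.02], [0.04, 2.7], [-1, 4.14], [0.28, 2.66], [-3.11, 3.11]. Speed limits (rad/s): [2.57, 2.57, 3.14, 3.14, 3.14, 3.14].

### API

Orientations are given as [roll, pitch, yaw] about the fixed x, y, z axes, in that order (R = Rz(yaw) Ry(pitch) Rx(roll)).
In Python, from plant import bot, vision, job gives the robot as it stands. The module is installed in compiled form; this text tells all that it offers.
- The arm moves only by the tool arm_command, never from a script. Its argument "deltas" is a list of rows, each a list of 4 numbers: the shift along the tool's x, y, z in m, then the turn about the tool's y in degrees. In form: [[x, y, z, twist], ...]. A call has 1 to 5 rows; each row shifts and turns the commanded pose from where the row before left it, along the tool's axes as they then stand; what a row does not reach is not made up. A row lasts 1/10 s, in which the tool goes at most 50 mm and 8.59 degrees, less where a joint would pass 70% of its speed; a pose out of reach is approached as far as the arm can. A call is refused whole if a number of a shift passes 0.05 or a number of a turn 8.59, either way. A call with a gripper value outside its range is refused whole. "claw" is the closure in counts, from 0 (fully open) to 255 (shut), set as the call begins (left out, the last holds). The fingers move at their own pace and stop on an object; the grip force is fixed at half the most. Time passes only in rows, so rows that do not move let the fingers close. It gives the time, the measured TCP pose, the force and the opening at its end, in the units of the state.
- bot.get_obs(): the state, without advancing time (a new reading comes with each control period).
- vision.capture(name): name is "scene" or "top" or "wrist"; returns a dict with "img" (400x640x3 uint8, red, green, blue), "camera_matrix" (3x3 intrinsics, pixels), "dist_coeffs" ([k1, k2, p1, p2, k3] as OpenCV has them; the pictures are not rectified), "world_to_cam" (4x4, takes a point from world to camera coordinates); the wrist camera has in their place "mount" (4x4, takes a point from camera to tool coordinates, whose origin is the TCP and whose axes are the tool frame's). Camera axes: x right, y down, z forward; pixel columns grow to the right and rows downward; lengths in mm; the calibration is good to about 2 mm. A picture is of the moment at which its call begins: read the wrist's pose just before it. There is no depth.
- job.close_job(): hands the job in, once; it reports no verdict.
Trained networks look in a picture, given as the dict that the camera call returned (one of the last four; its "shot" number tells which), for a name from the list of things; names that differ only in an ending like _2 or _b are one class to them, and where a whole thing is asked for, a point or a joint stands for the part that bears it (a point fixed in the world has none). Each returns a list of dicts, best first, with "confidence" (0 to 1); they miss things now and then, are a little off and sometimes report something else, mostly with a low value. They report only what shows in the picture. A call takes as long as a camera call. They do not tell look-alikes from the thing itself.
- vision.find_in(picture, name): "xyz" ([x, y, z] in mm, in the coordinates of the camera as it stood for that picture, good to about 4 mm: the middle of the surface that is visible of it).
- vision.regions_of(picture, name): "mask" (400x640 bool, what is visible of it).
The state is a dict: "time": time; "joint_positions": joint angles; "dq": joint speeds; "tau": joint torques, N m; "tool_pos": TCP position; "tcp_rot": TCP orientation; "contact_force": force on the tool from outside, world axes, zero at the start; "moment": the same for the moment, N m; "grip_width": finger opening in mm.
Only numpy, scipy, OpenCV 4.12 (cv2) and the standard library are available. Lean on these libraries where they do the work, as an engineer would, in place of code of your own. Each camera call takes 0.05 s, during which the arm holds its last target. There are 200 camera calls.

## Working session

There is one attempt and no reset: what is moved stays moved. The work goes in short steps, Python scripts to look and compute and a tool call to move; the robot and the scene stay as the last step left them, time stands still between calls to the robot, and variables do not carry over. Pictures are saved under pics/ and viewed, about 8 in all and at most 12, crops included, and the job is handed in when it is done.

Besides the shell and the picture viewer there is one more tool, called after ">>>" as name(argument=value, ...), one argument or row to a line, values as JSON. arm_command: Moves the arm, as the interface text tells. Its arguments: {"type":"object","properties":{"deltas":{"type":"array","items":{"type":"array","items":{"type":"number"}}},"claw":{"type":"number"}},"required":["deltas"]}

```bash
mkdir -p pics
python3 - <<'E'
from plant import bot,vision
import cv2,numpy as np
o=bot.get_obs();print(o['time'],o['tool_pos'],o['tcp_rot'],o['contact_force'],o['grip_width'])
for n in ['top','scene']:
    p=vision.capture(n)
    cv2.imwrite(f'pics/{n}0.png',p['img'][:,:,::-1])
    if n=='top':
        print(p['camera_matrix'],p['dist_coeffs'],p['world_to_cam'])
    W=np.linalg.inv(p['world_to_cam'])
    for k in ['enclosure','small_enclosure','stop','bobbin','toroid','pen']:
        for d in vision.find_in(p,k):
            w=W@np.r_[d['xyz'],1]
            uv,_=cv2.projectPoints(np.array([d['xyz']],float),np.zeros(3),np.zeros(3),np.array(p['camera_matrix']),np.array(p['dist_coeffs'],float))
            print(n,k,round(d['confidence'],2),w[:3].round(0),uv.ravel().round(0))
E
```

```text
0.0 [209.40108372 480.94792118 201.23731044] [-1.57231946e+00  2.33203987e-04 -4.10816068e-01] [-0.53343333 -0.43563872  0.06215559] 92.01947669339164
[[369.22504954   0.         320.17161924]
 [  0.         369.22504954 198.79547095]
 [  0.           0.           1.        ]] [-0.05862357  0.          0.          0.          0.        ] [[-2.67043495e-02 -9.99630405e-01 -5.09234758e-03  2.96248019e+02]
 [-9.75332247e-01  2.71712020e-02 -2.19063309e-01  5.11307205e+02]
 [ 2.19120709e-01 -8.83212347e-04 -9.75697358e-01  9.69730265e+02]
 [ 0.00000000e+00  0.00000000e+00  0.00000000e+00  1.00000000e+00]]
top enclosure 0.92 [517. 360.  36.] [293. 202.]
top enclosure 0.89 [624. -24.  34.] [424. 163.]
top small_enclosure 0.58 [503. 612.  33.] [205. 209.]
top stop 0.71 [611. 287.  19.] [318. 171.]
top bobbin 0.65 [651. 267.  20.] [324. 158.]
top bobbin 0.43 [503. 614.  33.] [204. 210.]
top pen 0.58 [414. 565.  11.] [222. 241.]
scene enclosure 0.92 [509. 350.  30.] [292. 184.]
scene enclosure 0.67 [617. -35.  33.] [445. 262.]
scene small_enclosure 0.7 [501. 602.  27.] [242. 141.]
scene stop 0.59 [602. 260.  15.] [345. 194.]
scene bobbin 0.48 [651. 261.  19.] [360. 185.]
scene toroid 0.34 [509. 351.  31.] [292. 183.]
scene pen 0.43 [410. 553.   7.] [221. 165.]
```

Run:
```python
import cv2
i=cv2.imread('pics/top0.png')[110:290,170:480]
cv2.imwrite('pics/topc.png',cv2.resize(i,(775,450),interpolation=cv2.INTER_CUBIC))
```

```text
(no output)
```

View pics/topc.png

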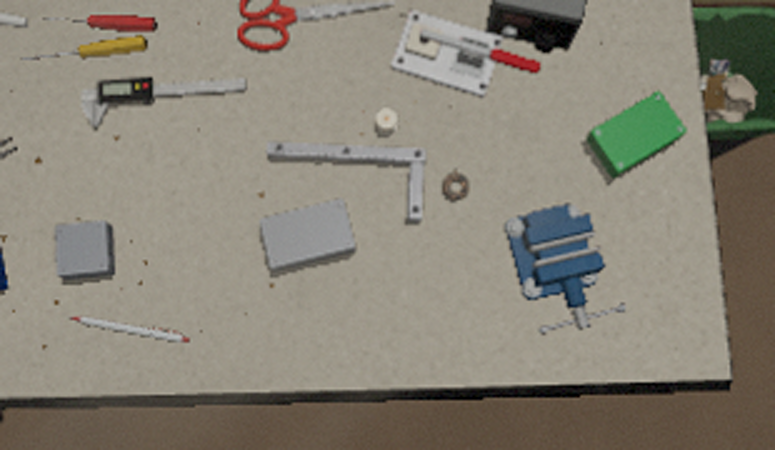

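View pics/scene0.png

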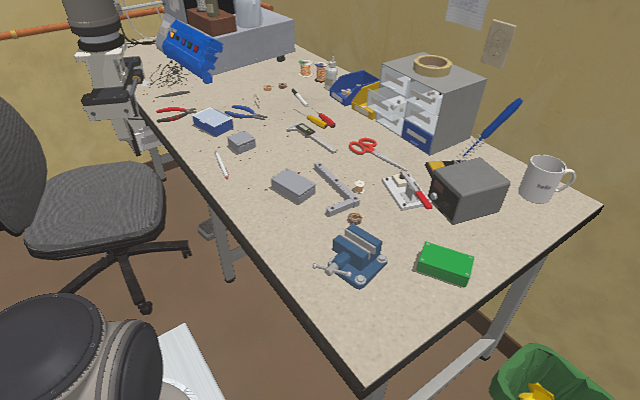

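The longer grey box is at crop (307,237), which is top image (293,205). Three things could be mistaken for it: the square grey box at crop (85,250), the green box at (637,135), and the vise at (555,250). The stop's corner is near crop (412,162). By its description, the thing I want is the grey box at (293,205). Next I fit the box and the stop to their masks.

```bash
cat > h.py <<'E'
import numpy as np,cv2
from scipy.optimize import minimize
from plant import bot,vision
BOX=[(-30,30,-50,50,0,32)]
STOP=[(0,16,-16,170,0,18),(-70,0,-16,0,0,18)]
def proj(p,P):
    W=np.array(p['world_to_cam'])
    return cv2.projectPoints(np.array(P,float),cv2.Rodrigues(W[:3,:3])[0],W[:3,3],np.array(p['camera_matrix']),np.array(p['dist_coeffs'],float))[0].reshape(-1,2)
def corners(b,q):
    P=np.array([[x,y,z] for x in b[:2] for y in b[2:4] for z in b[4:]],float)
    c,s=np.cos(q[2]),np.sin(q[2])
    return np.c_[q[0]+c*P[:,0]-s*P[:,1],q[1]+s*P[:,0]+c*P[:,1],P[:,2]]
def sil(p,bs,q,S=4):
    m=np.zeros((400*S,640*S),np.uint8)
    for b in bs:
        u=proj(p,corners(b,q)); h=cv2.convexHull(((u+.5)*S*16-8).astype(np.int32))
        cv2.fillConvexPoly(m,h,1,shift=4)
    return cv2.resize(m.astype(np.float32),(640,400),interpolation=cv2.INTER_AREA)
def fit(p,mask,bs,q0):
    M=mask.astype(np.float32)
    f=lambda q:1-np.minimum(M,s).sum()/np.maximum(M,s).sum() if (s:=sil(p,bs,q)) is not None else 1
    best=min((minimize(f,q0,method='Nelder-Mead',options=dict(initial_simplex=np.array([q0]+[np.add(q0,d) for d in ([a,0,0],[0,a,0],[0,0,t])]),xatol=.05,fatol=1e-4)) for a,t in ((10,.15),(-10,-.15))),key=lambda r:r.fun)
    return best.x,best.fun
def inframe(s,q):
    c,n=np.cos(s[2]),np.sin(s[2]); d=np.subtract(q[:2],s[:2])
    return np.array([c*d[0]+n*d[1],-n*d[0]+c*d[1],q[2]-s[2]])
def wristcam():
    o=bot.get_obs();p=vision.capture('wrist')
    from scipy.spatial.transform import Rotation as R
    T=np.eye(4);T[:3,:3]=R.from_euler('xyz',o['tcp_rot']).as_matrix();T[:3,3]=o['tool_pos']
    p['world_to_cam']=np.linalg.inv(T@np.array(p['mount']));return p
def mask(p,n,near,z):
    u=proj(p,[[near[0],near[1],z]])[0]
    for d in vision.regions_of(p,n):
        m=d['mask'];ys,xs=np.nonzero(m)
        if m.sum() and np.hypot(xs.mean()-u[0],ys.mean()-u[1])<40: return m
E
python3 - <<'E'
from h import *
p=vision.capture('top')
m=mask(p,'enclosure',(517,360),30); e=fit(p,m,BOX,[515,360,.25]); print(e)
m=None
for d in vision.regions_of(p,'stop'):
    ys,xs=np.nonzero(d['mask']);print(d['confidence'],len(xs),xs.mean(),ys.mean())
    if m is None:m=d['mask']
s=fit(p,m,STOP,[600,237,0.]);print(s); print(inframe(s[0],e[0]))
i=cv2.resize(p['img'][:,:,::-1][110:290,170:480],None,fx=2.5,fy=2.5,interpolation=cv2.INTER_CUBIC)
for bs,q in ((BOX,e[0]),(STOP,s[0])):
    for b in bs:
        h=cv2.convexHull(((proj(p,corners(b,q))+.5-[170,110])*2.5).astype(np.int32));cv2.polylines(i,[h],True,(0,0,255),1)
cv2.imwrite('pics/fit.png',i)
E
```

```text
(array([5.16975121e+02, 3.61368007e+02, 2.22489517e-01]), np.float64(0.0783889889717102))
0.95 555 315.05585585585584 174.37297297297297
(array([ 6.02030267e+02,  2.39281232e+02, -8.34091195e-02]), np.float64(0.09773105382919312))
[-94.93079587 114.57618585   0.30589864]
```

View pics/fit.png

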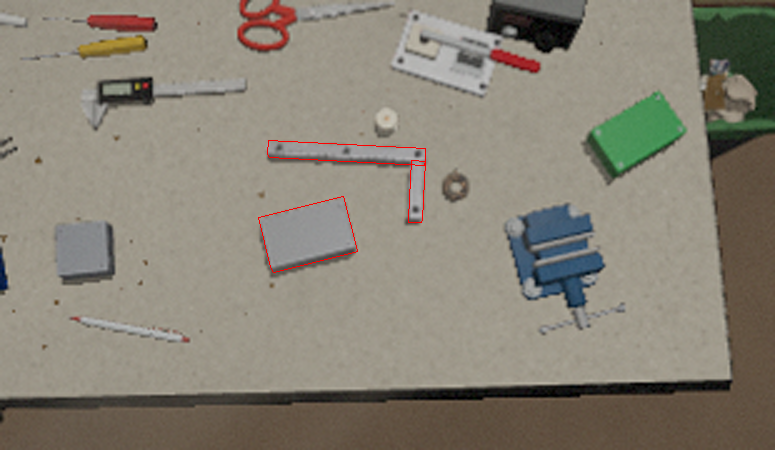

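The fits overlay both objects well. In the stop frame the box is at (-95, 115) mm and turned 0.31 rad. I'll turn the tool to the stop's axes and hover on the robot's side of the box with the jaws half open.

>>> arm_command(
  deltas=[
    [0,0,0,-6.3],
    [0,0,0,-6.3],
    [0,0,0,-6.2],
    [0.04,0,-0.02,0],
    [0.04,0,-0.02,0],
  ],
  claw=130,
)

```text
time: 1.35
tool_pos: [286.1, 434.8, 202.0]
tcp_rot: [-1.57, -0.0, -0.079]
contact_force: [0.9, 1.1, -0.3]
grip_width: 56.1
```

>>> arm_command(
  deltas=[
    [0.04,0,-0.02,0],
    [0.04,0,-0.02,0],
    [0.04,0,-0.01,0],
    [0.03,0,0,0],
    [0,0,0,0],
  ],
)

```text
time: 1.85
tool_pos: [435.0, 371.4, 201.5]
tcp_rot: [-1.571, -0.001, -0.087]
contact_force: [-0.4, 0.7, -0.3]
grip_width: 44.7
```

Run:
```python
from h import *
o=bot.get_obs();print(o['time'],o['tool_pos'],o['tcp_rot'],o['grip_width'])
p=wristcam()
i=np.ascontiguousarray(p['img'][:,:,::-1])
for n,bs,q in (('enclosure',BOX,[517,361.4,.222]),('stop',STOP,[602,239.3,-.083])):
    r=vision.regions_of(p,n);print(n,[(d['confidence'],d['mask'].sum()) for d in r])
    if r:
        f=fit(p,r[0]['mask'],bs,q);print(f);q=f[0]
    for b in bs:
        u=proj(p,corners(b,q));print(u.min(0),u.max(0))
        cv2.polylines(i,[cv2.convexHull(u.astype(np.int32))],True,(0,0,255),1)
cv2.imwrite('pics/w1.png',i)
```

```text
1.85 [434.95867319 371.40012923 201.45111656] [-1.57066290e+00 -1.24670759e-03 -8.66322805e-02] 44.68379818448559
enclosure [(0.7, np.int64(3307))]
(array([5.15776740e+02, 3.61622373e+02, 2.20151982e-01]), np.float64(0.16120845079421997))
[272.74198784 197.59908821] [361.0306401  267.63347333]
stop [(0.82, np.int64(1377))]
(array([ 6.05272708e+02,  2.97627067e+02, -6.98149210e-02]), np.float64(0.5180410146713257))
[266.75749446 286.02262809] [397.92137269 304.88589368]
[263.37551976 244.25587631] [279.64933254 295.15567538]
```

View pics/w1.png

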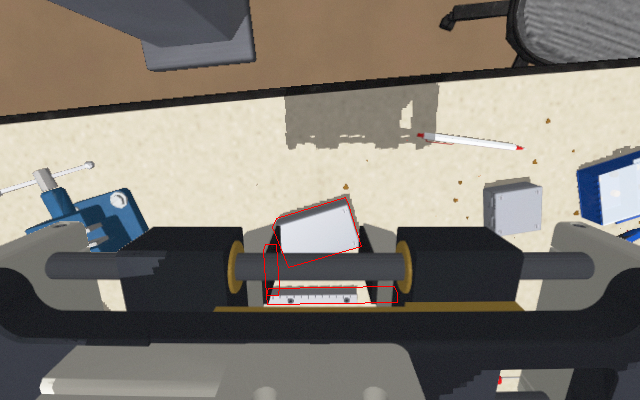

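The wrist camera agrees with the top fit for the box to about 1 mm. The stop is mostly hidden by the gripper, so I'm keeping the top estimate for it. I'll go down and push the long side, stopping just short of the fence.

>>> arm_command(
  deltas=[
    [0,0.05,0,0],
    [0,0.05,0,0],
    [0,0.05,0,0],
    [0,0.037,0,0],
    [0,0,0,0],
  ],
)

```text
time: 2.5
tool_pos: [426.8, 371.1, 10.5]
tcp_rot: [-1.577, 0.008, -0.081]
contact_force: [-0.8, -0.4, 0.3]
grip_width: 45.0
```

>>> arm_command(
  deltas=[
    [0.01,0,0,0],
    [0.01,0,0,0],
    [0.01,0,0,0],
    [0.01,0,0,0],
    [0.01,0,0,0],
  ],
)

```text
time: 3.0
tool_pos: [482.9, 368.6, 16.0]
tcp_rot: [-1.57, -0.002, -0.083]
contact_force: [-0.6, 0.9, 0.0]
grip_width: 45.1
```

>>> arm_command(
  deltas=[
    [0.01,0,0,0],
    [0.01,0,0,0],
    [0.01,0,0,0],
    [0.01,0,0,0],
    [0.008,0,0,0],
  ],
)

```text
time: 3.5
tool_pos: [530.0, 364.4, 14.8]
tcp_rot: [-1.571, -0.0, -0.083]
contact_force: [-0.5, 0.1, -0.2]
grip_width: 44.9
```

Run:
```python
from h import *
o=bot.get_obs();print(o['time'],o['tool_pos'],o['tcp_rot'],o['contact_force'])
S=[602,239.3,-.083];print(inframe(S,[*o['tool_pos'][:2],o['tcp_rot'][2]]))
p=wristcam();q=vision.capture('scene')
i=np.vstack([p['img'][:,:,::-1][100:],cv2.resize(q['img'][100:260,200:456,::-1],(640,300),interpolation=cv2.INTER_CUBIC)]);cv2.imwrite('pics/w2.png',i)
```

```text
3.5 [530.04230677 364.41396288  14.82596008] [-1.57075482e+00 -6.63835945e-05 -8.29128599e-02] [-0.49949604  0.09408891 -0.15575117]
[-8.20825172e+01  1.18717622e+02  8.71401173e-05]
```

View pics/w2.png

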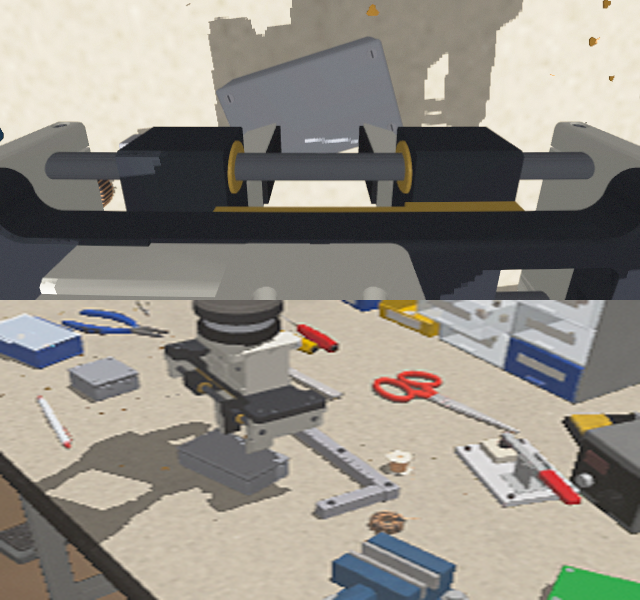

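Run:
```python
from h import *
S=[602,239.3,-.083]
o=bot.get_obs();T=o['tool_pos']
for n in ('scene','top','wrist'):
    p=wristcam() if n=='wrist' else vision.capture(n)
    print(n,'tip px',proj(p,[[T[0],T[1],8]])[0].round(), 'old box px',proj(p,[[516,361,32]])[0].round())
    for d in vision.regions_of(p,'enclosure'):
        ys,xs=np.nonzero(d['mask']);print(round(d['confidence'],2),len(xs),xs.mean().round(),ys.mean().round())
        if d['confidence']>.3 and xs.mean()<400:
            for q0 in ([516,361,.22],[570,361,0.1]):
                f=fit(p,d['mask'],BOX,q0);print(f,inframe(S,f[0]))
```

```text
scene tip px [297. 185.] old box px [292. 180.]
0.96 1604 446.0 264.0
0.72 945 293.0 186.0
(array([5.15862757e+02, 3.59352067e+02, 1.91440298e-01]), np.float64(0.1073753833770752)) [-95.79359819 112.49760015   0.2744403 ]
(array([5.15624784e+02, 3.60067498e+02, 1.94160902e-01]), np.float64(0.10779613256454468)) [-96.09006441 113.19083911   0.2771609 ]
top tip px [292. 200.] old box px [293. 203.]
0.6 754 424.0 163.0
wrist tip px [319. 224.] old box px [312. 216.]
0.55 13686 317.0 199.0
(array([5.15063864e+02, 3.60711333e+02, 2.31409850e-01]), np.float64(0.21426188945770264)) [-96.70243084 113.78595481   0.31440985]
(array([5.14699168e+02, 3.60813273e+02, 2.38888102e-01]), np.float64(0.21473640203475952)) [-97.07432264 113.85730803   0.3218881 ]
```

The box has not moved, yet the reported TCP (530, 364, 15) would lie inside it. That contradicts itself, so I look closer before moving again.

Run:
```python
from h import *
o=bot.get_obs();T=o['tool_pos'];print(o)
a=vision.capture('scene');b=vision.capture('top')
def ov(p,x,y):
    i=np.ascontiguousarray(p['img'][:,:,::-1][y:y+100,x:x+133]);i=cv2.resize(i,None,fx=6,fy=6,interpolation=cv2.INTER_CUBIC)[:300*2:1]
    for P,c in (([T[0],T[1],8],(0,0,255)),([T[0],T[1],200],(0,255,0))):
        u=((proj(p,[P])[0]+.5-[x,y])*6).astype(int);cv2.drawMarker(i,tuple(map(int,u)),c,0,20,2)
    return cv2.resize(i,(399,300))
i=np.hstack([ov(a,225,120),ov(b,235,140)]);cv2.imwrite('pics/d.png',cv2.resize(i,(798,300)))
```

```text
{'time': 3.9, 'joint_positions': array([ 4.84619389e-01,  7.36558450e-01,  1.39088077e+00,  1.20343448e-04,
        1.01444419e+00, -1.00396180e+00]), 'dq': array([-0.00193016, -0.00010055, -0.00135873,  0.00029687, -0.00209618,
       -0.00082073]), 'tau': array([-9.14816768e-02, -5.80546689e+01, -2.07674253e+01,  8.04359821e-03,
        8.99937702e-02,  5.18534107e-04]), 'tool_pos': array([528.62754471, 364.70221606,  14.96676702]), 'tcp_rot': array([-1.57086626e+00,  3.00150083e-04, -8.22787119e-02]), 'contact_force': array([-0.45097875, -0.26400173,  0.0900055 ]), 'moment': array([ 0.03672959, -0.01152531,  0.00307013]), 'grip_width': 44.959548910566625}
```

View pics/d.png

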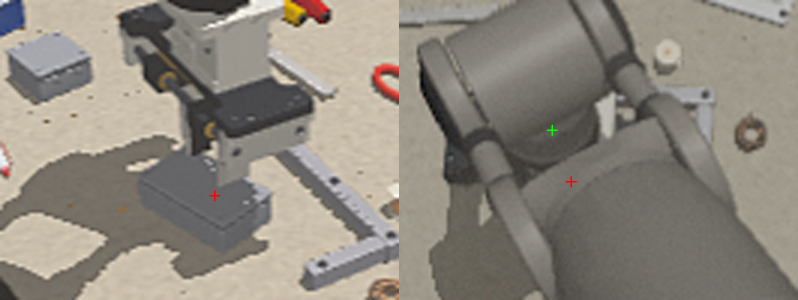

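Run:
```python
from h import *
p=wristcam();W=p['world_to_cam'].copy()
print(np.array(p['mount']).round(2))
for dz in (0,10,20,30,40):
    C=np.linalg.inv(W);C[2,3]+=dz;p['world_to_cam']=np.linalg.inv(C)
    P=corners(BOX[0],[516,361,.222]);print(dz,proj(p,P[[1,3,0,2]]).round().tolist())
T=bot.get_obs()['tool_pos'];a=vision.capture('scene')
for s in (-32,32):
    print(s,[ (proj(a,[[T[0]+x,T[1]+s,z]])[0]).round().tolist() for x in (-10,10) for z in (7,35)])
print(((np.array([[235,185],[218,180],[195,155]])/3)+[225,120]).round())
```

```text
[[ 0.0000e+00  9.7000e-01  2.6000e-01 -6.9580e+01]
 [-0.0000e+00 -2.6000e-01  9.7000e-01 -1.8239e+02]
 [ 1.0000e+00 -0.0000e+00  0.0000e+00 -1.8000e-01]
 [ 0.0000e+00  0.0000e+00  0.0000e+00  1.0000e+00]]
0 [[214.0, 193.0], [381.0, 141.0], [230.0, 181.0], [371.0, 137.0]]
10 [[220.0, 189.0], [377.0, 140.0], [234.0, 178.0], [369.0, 136.0]]
20 [[225.0, 185.0], [374.0, 138.0], [238.0, 176.0], [366.0, 135.0]]
30 [[229.0, 182.0], [372.0, 137.0], [241.0, 173.0], [364.0, 134.0]]
40 [[233.0, 179.0], [369.0, 136.0], [244.0, 171.0], [363.0, 133.0]]
-32 [[300.0, 193.0], [300.0, 184.0], [307.0, 190.0], [307.0, 181.0]]
32 [[286.0, 180.0], [286.0, 171.0], [293.0, 177.0], [292.0, 169.0]]
[[303. 182.]
 [298. 180.]
 [290. 172.]]
```

Run:
```python
from h import *
p=wristcam();o=bot.get_obs();T=o['tool_pos'];y=o['tcp_rot'][2]
print(p['camera_matrix'])
i=cv2.resize(np.ascontiguousarray(p['img'][120:320,190:450,::-1]),None,fx=3,fy=3,interpolation=cv2.INTER_CUBIC)
def dr(P,c):
    for u in proj(p,P): cv2.drawMarker(i,tuple(map(int,(u+.5-[190,120])*3)),c,0,12,1)
for z,c in ((T[2]-8,(0,0,255)),(33,(0,200,0))):
    dr([[T[0]+np.cos(y)*a-np.sin(y)*b,T[1]+np.sin(y)*a+np.cos(y)*b,z] for a in (-9.5,9.5) for b in (-22.5,22.5)],c)
dr(corners(BOX[0],[516,361,.222])[1::2],(255,0,0))
cv2.imwrite('pics/wz.png',i)
```

```text
[[295.07428041   0.         319.36385798]
 [  0.         295.07428041 195.18428654]
 [  0.           0.           1.        ]]
```

View pics/wz.png

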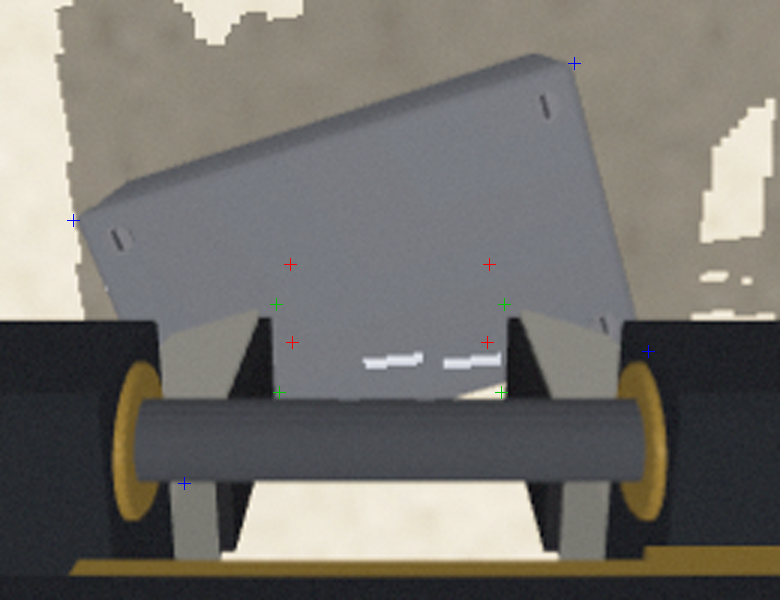

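Run:
```python
from h import *
a=cv2.imread('pics/w1.png');p=wristcam();b=p['img'][:,:,::-1]
i=np.hstack([cv2.resize(x[200:290,235:405],(399,211),interpolation=cv2.INTER_CUBIC) for x in (a,b)])
cv2.imwrite('pics/cmp.png',i)
for c in (275,278,362): print(c,[x[216:236:2,c].mean(1).round().tolist() for x in (a,b)])
```

```text
275 [[214.0, 221.0, 85.0, 166.0, 119.0, 107.0, 75.0, 28.0, 24.0, 85.0], [121.0, 123.0, 122.0, 122.0, 134.0, 113.0, 81.0, 32.0, 28.0, 27.0]]
278 [[204.0, 182.0, 86.0, 90.0, 105.0, 28.0, 26.0, 25.0, 23.0, 22.0], [122.0, 123.0, 126.0, 122.0, 120.0, 28.0, 30.0, 31.0, 27.0, 31.0]]
362 [[215.0, 214.0, 216.0, 216.0, 207.0, 32.0, 25.0, 25.0, 29.0, 25.0], [123.0, 122.0, 123.0, 123.0, 120.0, 36.0, 27.0, 29.0, 25.0, 30.0]]
```

View pics/cmp.png

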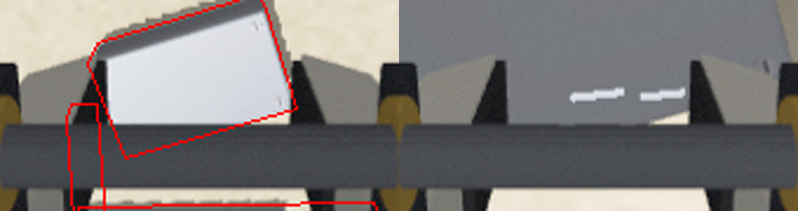

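The finger tips sit at the same pixels at hover (nothing beneath them) and now. They are therefore not cut off by the box: they really end about 24 mm behind the reported TCP, not 8 mm ahead. They passed about 5 mm over the box with no contact. I'll back off, then lower by feel.

>>> arm_command(
  deltas=[
    [-0.02,0,0,0],
    [-0.025,0,0,0],
    [-0.025,0,0,0],
    [-0.025,0,0,0],
    [0,0,0,0],
  ],
)

```text
time: 4.7
tool_pos: [431.2, 372.5, 14.9]
tcp_rot: [-1.572, 0.002, -0.081]
contact_force: [0.2, 0.1, 0.4]
grip_width: 44.7
```

>>> arm_command(
  deltas=[
    [0,0.004,0,0],
    [0,0.004,0,0],
    [0,0.004,0,0],
    [0,0,0,0],
    [0,0,0,0],
  ],
)

```text
time: 5.2
tool_pos: [434.7, 372.2, 2.6]
tcp_rot: [-1.571, 0.0, -0.083]
contact_force: [-0.6, -0.3, -0.3]
grip_width: 44.7
```

The TCP is at z = 2.6 with no contact, which confirms the tip offset. I continue down gently.

>>> arm_command(
  deltas=[
    [0,0.003,0,0],
    [0,0.003,0,0],
    [0,0.003,0,0],
    [0,0,0,0],
    [0,0,0,0],
  ],
)

```text
time: 5.7
tool_pos: [434.4, 372.4, -6.1]
tcp_rot: [-1.571, 0.0, -0.083]
contact_force: [0.7, 0.1, 0.0]
grip_width: 45.3
```

>>> arm_command(
  deltas=[
    [0,0.002,0,0],
    [0,0.002,0,0],
    [0,0.001,0,0],
    [0,0,0,0],
    [0,0,0,0],
  ],
)

```text
time: 6.2
tool_pos: [434.4, 372.4, -11.1]
tcp_rot: [-1.571, 0.0, -0.083]
contact_force: [0.2, -0.8, -0.2]
grip_width: 45.1
```

The tips are now at about z = 12 mm, so I push.

>>> arm_command(
  deltas=[
    [0.012,0,0,0],
    [0.012,0,0,0],
    [0.012,0,0,0],
    [0.012,0,0,0],
    [0.012,0,0,0],
  ],
)

```text
time: 6.7
tool_pos: [495.4, 367.3, -11.1]
tcp_rot: [-1.571, 0.0, -0.083]
contact_force: [-3.5, 0.1, 1.1]
grip_width: 45.2
```

```bash
cat >> h.py <<'E'
S=[602,239.3,-.083]
def look(names=('scene','wrist'),q0=(516,361,.2)):
    o=bot.get_obs();print(o['time'],o['tool_pos'].round(1),'TCP in stop',inframe(S,[*o['tool_pos'][:2],o['tcp_rot'][2]]).round(3),o['contact_force'].round(1))
    for n in names:
        p=wristcam() if n=='wrist' else vision.capture(n)
        for d in vision.regions_of(p,'enclosure'):
            ys,xs=np.nonzero(d['mask'])
            if len(xs) and np.hypot(*(proj(p,[[q0[0],q0[1],30]])[0]-[xs.mean(),ys.mean()]))<(80 if n=='wrist' else 30):
                f,e=fit(p,d['mask'],BOX,q0);print(n,round(d['confidence'],2),len(xs),f.round(2),'err',round(e,3),'in stop',inframe(S,f).round(3))
E
python3 -c "
from h import *
look()"
```

```text
6.7 [495.4 367.3 -11.1] TCP in stop [-116.848  118.739    0.   ] [-3.5  0.1  1.1]
scene 0.69 447 [548.27 333.19  -0.64] err 0.513 in stop [-61.325  89.114  -0.553]
wrist 0.72 2584 [580.69 360.08   1.49] err 0.792 in stop [-31.254 118.597   1.571]
```

Force of -3.5 N: the box is moving. These fits are occluded and useless. I continue to about 4 mm short of the fence.

>>> arm_command(
  deltas=[
    [0.01,0,0,0],
    [0.01,0,0,0],
    [0.01,0,0,0],
    [0.009,0,0,0],
    [0,0,0,0],
  ],
)

```text
time: 7.4
tool_pos: [534.9, 364.0, -11.0]
tcp_rot: [-1.57, -0.002, -0.084]
contact_force: [-0.4, -0.1, -0.4]
grip_width: 44.8
```

>>> arm_command(
  deltas=[
    [-0.03,0,0,0],
    [-0.03,0,0,0],
    [-0.01,-0.04,0,0],
    [-0.03,-0.04,0,0],
    [-0.03,0,0,0],
  ],
)

```text
time: 7.9
tool_pos: [405.9, 377.1, 74.2]
tcp_rot: [-1.564, -0.008, -0.083]
contact_force: [0.6, -0.4, 0.0]
grip_width: 44.9
```

```bash
python3 -c "
from h import *
look(('top','scene','wrist'),(575,350,-.08))"
```

```text
7.9 [405.9 377.1  74.2] TCP in stop [-206.858  121.098   -0.   ] [ 0.6 -0.4  0. ]
top 0.77 626 [ 5.7756e+02  3.4513e+02 -4.0000e-02] err 0.226 in stop [-3.31340e+01  1.03436e+02  4.80000e-02]
scene 0.65 940 [ 5.7653e+02  3.4468e+02 -1.1000e-01] err 0.052 in stop [-3.41230e+01  1.02901e+02 -2.70000e-02]
```

The scene fit (error 0.05) puts the box at about (-34, 103) mm, with yaw within 0.03 rad of the fence. Next I close the jaws and go round to its left end, to push it along the fence.

>>> arm_command(
  deltas=[
    [0,0,0.035,0],
    [0.025,0,0.035,0],
    [0.05,0,0,0],
    [0.05,0,0,0],
    [0.05,0,0,0],
  ],
  claw=255,
)

```text
time: 8.7
tool_pos: [586.1, 429.7, 67.8]
tcp_rot: [-1.571, 0.0, -0.083]
contact_force: [1.0, 0.5, 0.2]
grip_width: 9.5
```

>>> arm_command(
  deltas=[
    [0,0,0,0],
    [0,0.04,0,0],
    [0,0.03,0,0],
    [0,0.015,0,0],
    [0,0,0,0],
  ],
)

```text
time: 9.2
tool_pos: [582.2, 429.0, -19.5]
tcp_rot: [-1.574, 0.005, -0.083]
contact_force: [-0.3, 0.4, 0.3]
grip_width: 0.5
```

```bash
python3 -c "
from h import *
look(('scene',),(576,345,-.08))"
```

```text
9.2 [582.2 429.  -19.5] TCP in stop [-35.506 187.437  -0.   ] [-0.3  0.4  0.3]
scene 0.87 924 [ 5.7630e+02  3.4246e+02 -1.3000e-01] err 0.057 in stop [-3.41630e+01  1.00671e+02 -5.00000e-02]
```

>>> arm_command(
  deltas=[
    [0.002,-0.004,-0.01,0],
    [0,0,-0.012,0],
    [0,0,-0.012,0],
    [0,0,-0.012,0],
    [0,0,-0.012,0],
  ],
)

```text
time: 9.8
tool_pos: [581.3, 371.5, -11.1]
tcp_rot: [-1.57, -0.001, -0.083]
contact_force: [-0.4, 2.7, 2.9]
grip_width: 0.4
```

>>> arm_command(
  deltas=[
    [0,0,-0.002,0],
    [0,0,-0.002,0],
    [0,0,-0.002,0],
    [0,0,0,0],
    [0,0,0,0],
  ],
)

```text
time: 10.3
tool_pos: [580.3, 366.5, -12.3]
tcp_rot: [-1.571, 0.0, -0.082]
contact_force: [0.1, 3.6, 2.4]
grip_width: 0.2
```

```bash
python3 -c "
from h import *
look(('scene','wrist'),(577,290,-.08))"
```

```text
10.3 [580.3 366.5 -12.3] TCP in stop [-3.21420e+01  1.24943e+02  1.00000e-03] [0.1 3.6 2.4]
scene 0.65 876 [ 5.7211e+02  3.0303e+02 -1.2000e-01] err 0.159 in stop [-3.5074e+01  6.1034e+01 -3.5000e-02]
wrist 0.64 14179 [ 5.7041e+02  3.0079e+02 -8.0000e-02] err 0.41 in stop [-36.575  58.656  -0.   ]
```

>>> arm_command(
  deltas=[
    [0,0,-0.002,0],
    [0,0,-0.002,0],
    [0,0,-0.001,0],
    [0,0,0,0],
    [0,0,0,0],
  ],
)

```text
time: 11.0
tool_pos: [579.7, 360.8, -12.4]
tcp_rot: [-1.572, 0.001, -0.083]
contact_force: [1.0, 1.6, -0.6]
grip_width: 0.0
```

>>> arm_command(
  deltas=[
    [0,0,-0.001,0],
    [0,0,-0.001,0],
    [0,0,-0.001,0],
    [0,0,0,0],
    [0,0,0,0],
  ],
)

```text
time: 11.5
tool_pos: [579.6, 359.2, -12.0]
tcp_rot: [-1.57, -0.0, -0.083]
contact_force: [-1.0, 4.6, 0.3]
grip_width: 0.8
```

>>> arm_command(
  deltas=[
    [0,0,-0.001,0],
    [0,0,-0.001,0],
    [0,0,-0.001,0],
    [0,0,0,0],
    [0,0,0,0],
  ],
)

```text
time: 12.0
tool_pos: [579.5, 359.0, -11.1]
tcp_rot: [-1.565, -0.002, -0.082]
contact_force: [-1.6, 14.2, 1.1]
grip_width: 0.5
```

>>> arm_command(
  deltas=[
    [0,0,-0.001,0],
    [0,0,-0.001,0],
    [0,0,-0.001,0],
    [0,0,0,0],
    [0,0,0,0],
  ],
)

```text
time: 12.5
tool_pos: [579.4, 358.9, -10.2]
tcp_rot: [-1.561, -0.003, -0.082]
contact_force: [-2.3, 22.7, 3.6]
grip_width: 0.4
```

The force rose to 23 N with the tool stationary, so the end is seated on the short fence. I back off and go round to the long side for the final squaring push.

>>> arm_command(
  deltas=[
    [0,0,0.01,0],
    [0,0,0.015,0],
    [0,-0.04,0,0],
    [0,-0.03,0,0],
    [-0.04,0,0,0],
  ],
  claw=255,
)

```text
time: 13.0
tool_pos: [548.2, 380.8, 62.9]
tcp_rot: [-1.566, -0.012, -0.086]
contact_force: [0.7, 0.7, -1.1]
grip_width: 0.3
```

>>> arm_command(
  deltas=[
    [-0.04,0,-0.03,0],
    [-0.02,0,-0.03,0],
    [0,0,-0.02,0],
    [0,0,-0.005,0],
    [0,0,0,0],
  ],
  claw=130,
)

```text
time: 13.5
tool_pos: [475.4, 300.3, 58.2]
tcp_rot: [-1.571, -0.001, -0.084]
contact_force: [0.7, 0.3, -0.2]
grip_width: 35.7
```

```bash
python3 -c "
from h import *
look(('scene',),(577,290,-.08))"
```

```text
13.5 [475.4 300.3  58.2] TCP in stop [-1.31229e+02  5.03030e+01 -1.00000e-03] [ 0.7  0.3 -0.2]
scene 0.83 863 [ 5.7155e+02  2.9691e+02 -1.3000e-01] err 0.184 in stop [-3.5118e+01  5.4891e+01 -4.2000e-02]
```

>>> arm_command(
  deltas=[
    [0,0.04,0,0],
    [0,0.02,0,0],
    [0,0.01,0,0],
    [0.025,0,0,0],
    [0.025,0,0,0],
  ],
)

```text
time: 14.1
tool_pos: [525.2, 297.6, -12.2]
tcp_rot: [-1.571, 0.0, -0.081]
contact_force: [0.3, 0.9, 0.1]
grip_width: 45.1
```

>>> arm_command(
  deltas=[
    [0.002,0,0,0],
    [0.002,0,0,0],
    [0.002,0,0,0],
    [0.002,0,0,0],
    [0,0,0,0],
  ],
)

```text
time: 14.6
tool_pos: [532.0, 296.3, -11.9]
tcp_rot: [-1.571, 0.0, -0.082]
contact_force: [-0.6, -0.2, 0.1]
grip_width: 44.7
```

>>> arm_command(
  deltas=[
    [0.001,0,0,0],
    [0.001,0,0,0],
    [0.001,0,0,0],
    [0,0,0,0],
    [0,0,0,0],
  ],
)

```text
time: 15.1
tool_pos: [533.8, 296.0, -11.9]
tcp_rot: [-1.571, 0.003, -0.082]
contact_force: [-6.3, 0.4, 4.5]
grip_width: 45.1
```

>>> arm_command(
  deltas=[
    [0.001,0,0,0],
    [0.001,0,0,0],
    [0.001,0,0,0],
    [0,0,0,0],
    [0,0,0,0],
  ],
)

```text
time: 15.6
tool_pos: [533.8, 295.8, -11.9]
tcp_rot: [-1.573, 0.008, -0.081]
contact_force: [-15.4, 0.7, 11.9]
grip_width: 44.5
```

>>> arm_command(
  deltas=[
    [0.001,0,0,0],
    [0.001,0,0,0],
    [0,0,0,0],
    [0,0,0,0],
    [0,0,0,0],
  ],
)

```text
time: 16.1
tool_pos: [533.7, 295.7, -11.9]
tcp_rot: [-1.574, 0.012, -0.081]
contact_force: [-23.0, 0.7, 15.9]
grip_width: 45.0
```

Seated on the long fence: 23 N and no further motion. I back off and look.

>>> arm_command(
  deltas=[
    [-0.01,0,0,0],
    [-0.03,0,0,0],
    [-0.03,-0.02,0,0],
    [-0.02,-0.05,0,0],
    [-0.03,-0.05,0.03,0],
  ],
)

```text
time: 16.6
tool_pos: [430.8, 325.9, 93.7]
tcp_rot: [-1.572, -0.0, -0.085]
contact_force: [0.8, 0.6, 0.9]
grip_width: 45.1
```

>>> arm_command(
  deltas=[
    [-0.03,-0.03,0.04,0],
    [-0.03,0,0.05,0],
    [0,0,0.05,0],
    [0,0,0.05,0],
    [0,0,0,0],
  ],
)

```text
time: 17.1
tool_pos: [394.3, 513.6, 117.4]
tcp_rot: [-1.567, -0.002, -0.079]
contact_force: [-0.8, -0.4, -0.4]
grip_width: 44.8
```

Run:
```python
from h import *
look(('top','scene'),(577,290,-.08))
a=vision.capture('scene');b=vision.capture('top')
i=np.hstack([cv2.resize(p['img'][y:y+75,x:x+100,::-1],(399,300),interpolation=cv2.INTER_CUBIC) for p,x,y in ((a,290,145),(b,265,140))])
cv2.imwrite('pics/end.png',i)
for n in ('bobbin','toroid','pen','small_enclosure'):
    W=np.linalg.inv(b['world_to_cam']);print(n,[(round(d['confidence'],2),(W@np.r_[d['xyz'],1])[:2].round()) for d in vision.find_in(b,n)])
for d in vision.regions_of(b,'stop')[:1]: print(fit(b,d['mask'],STOP,S))
```

```text
17.1 [394.3 513.6 117.4] TCP in stop [-2.29725e+02  2.56154e+02  4.00000e-03] [-0.8 -0.4 -0.4]
top 0.74 762 [ 5.7579e+02  2.9261e+02 -4.0000e-02] err 0.058 in stop [-3.0535e+01  5.0951e+01  4.8000e-02]
scene 0.86 828 [ 5.7830e+02  2.9916e+02 -1.5000e-01] err 0.204 in stop [-28.581  57.686  -0.067]
bobbin [(0.54, array([651., 268.]))]
toroid [(0.65, array([566., 185.]))]
pen []
small_enclosure []
(array([ 6.02702140e+02,  2.39321635e+02, -7.78886446e-02]), np.float64(0.25458163022994995))
```

View pics/end.png

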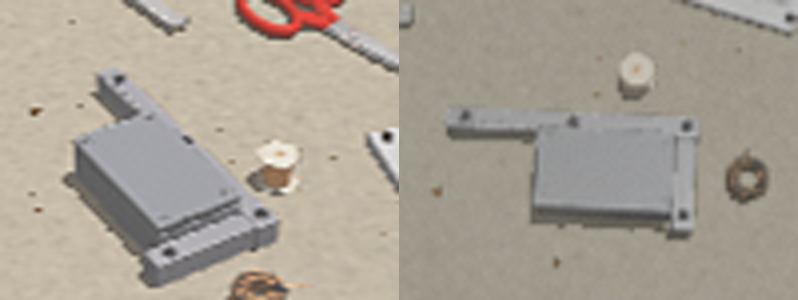

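From both cameras it looks seated, but the fits are too coarse to judge gaps. For one precise check I put the wrist camera above the corner.

>>> arm_command(
  deltas=[
    [0.04,-0.01,-0.03,0],
    [0.04,-0.01,-0.03,0],
    [0.04,-0.01,-0.03,0],
    [0.04,0,-0.03,0],
    [0.04,0,-0.03,0],
  ],
)

```text
time: 18.15
tool_pos: [580.8, 342.6, 148.5]
tcp_rot: [-1.57, -0.001, -0.083]
contact_force: [0.6, 0.6, 0.2]
grip_width: 44.8
```

>>> arm_command(
  deltas=[
    [0.04,0,-0.03,0],
    [0.04,0,-0.015,0],
    [0,0,0,0],
    [0,0,0,0],
    [0,0,0,0],
  ],
)

```text
time: 18.65
tool_pos: [654.5, 293.4, 147.6]
tcp_rot: [-1.571, 0.001, -0.082]
contact_force: [-0.1, 0.5, 0.2]
grip_width: 45.2
```

Run:
```python
from h import *
o=bot.get_obs();print(o['time'],o['tool_pos'])
p=wristcam();cv2.imwrite('pics/we_raw.png',p['img'][:,:,::-1])
i=cv2.resize(np.ascontiguousarray(p['img'][:235,190:450,::-1]),None,fx=2.5,fy=2.5,interpolation=cv2.INTER_CUBIC)
print(proj(p,corners(BOX[0],[576,292,-.08])[1::2]).round())
cv2.imwrite('pics/we.png',i)
```

```text
18.65 [654.46280119 293.39192116 147.62025534]
[[258.  74.]
 [364.  74.]
 [261. 138.]
 [362. 138.]]
```

View pics/we.png

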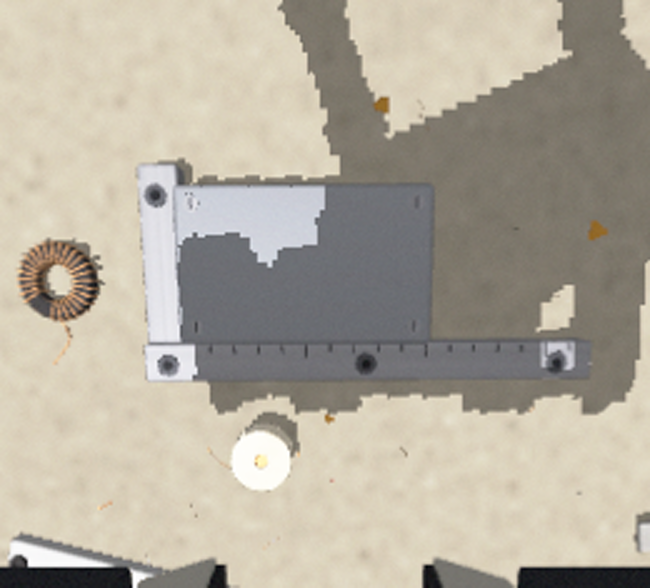

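The box top spans crop (177,185) to (432,340). It meets the short fence (edge at x≈178) and the long fence (edge at y≈342) with no visible gap, and its edges run parallel to the rows of the stop. The bobbin at (260,460) and the toroid at (60,282) stand clear, and the gripper is high. I hand in.

```bash
python3 -c "
from plant import job,bot
print(bot.get_obs()['contact_force']);print(job.close_job())"
```

```text
[-0.10305223 -0.12863199  0.33533389]
the job is handed in; nothing more can be done
None
```

I pushed the longer grey enclosure into the inner corner of the stop without gripping or lifting it. I used a two-finger push on its long side, then an end push to the short fence, then a final two-finger push against the long fence. The job was handed in at about 19 s, with the gripper clear of everything. No verdict was reported.

**What the last checks showed**
- Each seating push rose to about 23 N with no further movement.
- The last wrist picture shows no gap at either fence, and the box edges run parallel to the stop.
- The top-camera fit put the centre at about (-30.5, 51) mm in the stop frame.
- The bobbin's fitted position changed by about 1 mm. The toroid looks in place, but I had no starting position for it to compare with. The last detection found neither the pen nor the square enclosure, and I did not check them again. The tool made no contact near either one.

**What failed or disagreed**
- **Missed first pass:** the fingertips end about 24 mm behind the reported TCP, not 8 mm ahead as stated. They passed over the box without touching it. I worked out the offset from the wrist images and lowered by feel.
- **Poor final fits:** the top fit read the box 0.048 rad out of line with the stop, which is over the 0.03 limit. The scene fit read -0.067 rad and y about 58 mm, with a poor error of 0.20. I trusted the contact forces and the close wrist picture over both.
- **Fence offset:** contact with the long fence came about 3 mm earlier than my estimate of the stop's position, and I put that down to calibration error.

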